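Push a bench pin home in its holder and screw the clamp down on it

ROBOT

A 6-joint arm with a two-finger parallel gripper is mounted at the origin on the work surface; the furniture and walls round the work are solid. World frame = base frame: x ahead of the robot, y to its left, z up, the work surface at z = 0. Lengths are in m, angles in rad, forces in N, time in s.
With the tool pointing down it reaches from about 0.275 to 0.825 m from the base axis. Payload 5.2 kg.
Tool frame: the origin (TCP) lies midway between the tips of the shut fingers; the grasp point (between the pads) lies 19 mm behind it; z points along the fingers, y is the line along which they close (so a half turn about z gives the same grasp; the last joint's range is limited). The gripper opens to 93 mm and grips with 3 to 60 N. Pads are 15 mm wide; open, the fingers measure 128 mm over their backs; the gripper's body (75 mm by 188 mm) begins 65 mm behind the grasp point.
Start: joints at [-1.468, 0.259, 1.535, -0, 1.348, -0.203], TCP at [0.166, -0.524, 0.219] pointing down, gripper open.
Joint ranges: [-3.14, 3.14], [-0.91, 2.08], [0.19, 2.58], [-1.22, 4.36], [0.22, 2.71], [-3.12, 3.12]. Speed limits (rad/s): [2.57, 2.57, 3.14, 3.14, 3.14, 3.14].

INTERFACE

Orientations are given as a rotation vector (axis times angle).
In Python, from plant import robot gives the robot as it stands.
- The arm moves only by the tool apply_moves, never from a script. Its argument "deltas" is a list of rows, each a list of 5 numbers: the shift along the world's x, y, z in units of 20 mm (1.0 is 20 mm), then the turn about the world's z in units of 0.1 rad (1.0 is 0.1 rad), then the opening, from -1 (shut) to 1 (fully open). In form: [[x, y, z, turn, gripper], ...]. A call has 1 to 5 rows; each row shifts and turns the commanded pose from where the row before left it; what a row does not reach is not made up. A row lasts 1/12 s, in which the tool goes at most 41.7 mm and 7.16 degrees, less where a joint would pass 70% of its speed; a pose out of reach is approached as far as the arm can. A call with a number of a shift or a turn outside -1 to 1 is refused whole. A call with a gripper value outside its range is refused whole. The fingers move at their own pace and stop on an object; the grip force is fixed at half the most. Time passes only in rows, so rows that do not move let the fingers close. It gives the time, the measured TCP pose, the force, the opening and the grip force at its end, in the units of the state.
- robot.read_state(): the state, without advancing time (a new reading comes with each control period).
- robot.grab_frame(name): name is "side" or "top" or "wrist"; returns a dict with "pixels" (480x640x3 uint8, red, green, blue), "fx", "fy", "cx", "cy" (pixels), "k1" (the pictures are not rectified: a ray, as slopes to the right and down, at radius r is drawn at 1 + k1 r^2 times it, then the intrinsics apply), "eye" and "attitude" of the camera in the world. Camera axes: x right, y up, looking along -z (the intrinsics and any distortion apply to the point x, -y, -z); pixel columns grow to the right and rows downward; lengths in m; the calibration is good to about 2 mm. A picture is of the moment at which its call begins. There is no depth.
- robot.hand_in(): hands the job in; it is judged then, once.
The state is a dict: "time": time; "joints": joint angles; "qvel": joint speeds; "joint_efforts": joint torques, N m; "eef_pos": TCP position; "tool_rot": TCP orientation; "ft_force": force on the tool from outside, world axes, zero at the start; "ft_torque": the same for the moment, N m; "grip_width": opening from 0.0 (shut) to 1.0 (fully open); "grip_force": force on a finger pad.
Only numpy, scipy, OpenCV 4.12 (cv2) and the standard library are available. Lean on these libraries where they do the work, as an engineer would, in place of code of your own. Each camera call takes 0.05 s, during which the arm holds its last target. There are 200 camera calls.

TASK

The wooden bench pin is lying loose and pulled out in its raised holder. Push it in until its back end sits square and flush against the holder's back stop, then turn the knurled knob clockwise (seen from above), letting go and regripping as often as needed, until the pad under the screw presses the pin down firmly, about a quarter turn beyond first touch. Leave the pin held like that, let go of the knob, and do not disturb the brush, the pliers or the loupe.

Things in the scene. Friction and masses are not known exactly. Their poses are not given: they have to be found in the camera images.
- pin_holder: Grey cast holder screwed to the counter (cannot move), foot 122 x 108 mm. Origin on the counter straight below the upright screw; x points along the slot from its open mouth to the back stop, z up. Flat bed 80 mm above the counter from x = -68 to +32 mm. Cheeks (inner faces y = -32, +32 mm) run from x = -18 to +32 mm, flared outward before that to x = -34 mm.
- back_stop (a point): Middle of the foot of the back stop's flat face, where it meets the bed: x = +32 mm in the holder, 80 mm above the counter. The stop is 22 mm high and as wide as the slot.
- yoke_top (a point): Middle of the top of the yoke that bridges the slot and carries the screw, on the screw's axis, 131 mm above the counter. The yoke is 38 mm along the slot and 86 mm across it; its underside is 115 mm above the counter.
- bench_pin: Loose flat beech board with a V-shaped saw notch in its front end, 60 x 135 x 16 mm, 0.07 to 0.14 kg. Origin at the centre of its underside; y runs lengthwise from the notched front end (-67.5 mm) to the plain back end (+67.5 mm), z up. It lies on the bed, back end in the slot 12 to 26 mm short of the stop, up to 3 degrees askew. Slides with about 1 N.
- pin_tail (a point): Middle of the pin's plain back end face, at half thickness (8 mm above its underside). Fully home it lies at x = +32 mm in the holder.
- pin_nose (a point): Middle of the pin's notched front end, at half thickness, 88 mm above the counter; it juts out in front of the bed. The place to push, towards the back stop: the notch meets a finger as if it were filled, a flat end face through this point.
- clamp_pad: Brass pad, 25 mm across, under a black rubber buffer at the foot of the screw; it goes up and down but does not turn. Origin at the centre of its underside. It touches the pin's top at 96 mm above the counter and starts 4 to 6 mm above that. The buffer yields 1 mm for each 20 N, so a quarter turn past first touch presses with 25 N.
- knob_grip (a point): Centre of the round knurled steel knob on top of the screw, 38 mm in diameter, 24 mm high: on its axis at half its height, 157 mm above the counter when the pad touches the pin. It sinks 5 mm for each clockwise turn. With the pad on the pin, 14 mm remain between the knob's underside and the yoke. Can be gripped at any angle.
- clamp_knob (a joint): Angle of the knob in rad, growing clockwise seen from above (tightening). Right-hand thread, 5 mm a turn (0.796 mm per rad). 0: pad 10 mm above the pin; it meets the pin at about 12.6 rad, a further quarter turn or more clamps it; stop at 15.7 rad. Turns with about 0.06 N m of friction and stays where it is left.
- drawer_chest: Grey steel drawer chest to the right of the work, fixed, 206 mm high, 213 mm deep and 270 mm wide, origin at the centre of its underside; its drawers face the left side, and one, 105 to 151 mm above the counter, stands 35 mm open. Only to be kept clear of by the arm and the gripper.
- brass_brush: Brass wire hand brush with a wooden back, lying on its side, 33 x 190 x 20 mm, origin at the centre of its underside. Leave it alone.
- pliers_1: Pliers with sleeved handles lying flat, 46 x 141 x 13 mm, origin at the centre of the underside. Leave them alone.
- loupe: Small folding loupe, 18 x 60 x 30 mm, origin at the centre of its underside. Leave it alone.

How it is judged:
By the outcome, as a careful person would: the job done as asked, in the order asked, and still so for the second after the job is handed in, with the robot touching nothing.
It also fails if it takes over 72 s, if anything falls off the work surface, if the arm or the gripper's body presses on something with over 40 N, if the wrist force passes 120 N, or if a joint passes its speed limit or range.

## Working session

There is one attempt and no reset: what is moved stays moved. The work goes in short steps, Python scripts to look and compute and a tool call to move; the robot and the scene stay as the last step left them, time stands still between calls to the robot, and variables do not carry over. Pictures are saved under pics/ and viewed, at most 10 in all, crops included, and the job is handed in when it is done.

Besides the shell and the picture viewer there is one more tool, called after "Request:" as name(argument=value, ...), one argument or row to a line, values as JSON. apply_moves: Moves the arm, as the interface text tells. Its arguments: {"type":"object","properties":{"deltas":{"type":"array"}},"required":["deltas"]}

```bash
mkdir -p pics; ls
cat > h.py <<'E'
import numpy as np, cv2
from scipy.spatial.transform import Rotation as R
from plant import robot
def rot(a):
    a=np.array(a,float)
    return a if a.shape==(3,3) else (R.from_rotvec(a).as_matrix() if a.size==3 else R.from_quat(a).as_matrix())
def ray(f,u,v):
    x=(u-f['cx'])/f['fx'];y=(v-f['cy'])/f['fy'];rd=np.hypot(x,y);r=rd
    for _ in range(20): r=rd/(1+f['k1']*r*r)
    s=r/rd if rd>0 else 1
    d=rot(f['attitude'])@np.array([x*s,-y*s,-1]);return np.array(f['eye'],float),d/np.linalg.norm(d)
def plane(f,u,v,z):
    e,d=ray(f,u,v);return e+d*(z-e[2])/d[2]
def two(f,p,g,q):
    e,d=ray(f,*p);E,D=ray(g,*q);t=np.linalg.lstsq(np.c_[d,-D],E-e,rcond=None)[0]
    a=e+t[0]*d;b=E+t[1]*D;return (a+b)/2,np.linalg.norm(a-b)
def proj(f,P):
    c=rot(f['attitude']).T@(np.array(P,float)-np.array(f['eye']));x,y=c[0]/-c[2],-c[1]/-c[2];s=1+f['k1']*(x*x+y*y)
    return f['cx']+f['fx']*x*s,f['cy']+f['fy']*y*s
def snap(n,tag):
    f=robot.grab_frame(n);cv2.imwrite(f'pics/{tag}.png',cv2.cvtColor(f['pixels'],cv2.COLOR_RGB2BGR));np.save(f'pics/{tag}.npy',f,allow_pickle=True);return f
def load(tag): return np.load(f'pics/{tag}.npy',allow_pickle=True).item()
E
python3 - <<'E'
from h import *
for n in("side","top"):
    f=snap(n,n+'0');print(n,f['fx'],f['cx'],f['cy'],f['k1'],f['eye'],f['attitude'])
print(robot.read_state())
E
```

```text
pics
side 495.26788767328816 327.1112851364323 243.9167152736855 -0.04086123378319399 [ 0.46156644 -0.75070534  0.64664318] [ 0.96999844 -0.02332654 -0.00899845]
top 460.6545647129567 320.801631179579 241.5173785802998 -0.12322275188167882 [0.43402245 0.0286699  0.96394317] [ 0.03607702 -0.09699074 -1.55320432]
{'time': 0.1, 'joints': array([-1.46777223e+00,  2.59311164e-01,  1.53599133e+00, -1.07048103e-05,
        1.34803343e+00, -2.02818532e-01]), 'qvel': array([ 0.00127053, -0.00200716, -0.00275195, -0.00084479, -0.00116354,
        0.0015746 ]), 'joint_efforts': array([ 1.31417983e-03, -4.38214231e+01, -2.84642851e+01,  7.20124366e-02,
        3.62888072e-02, -5.38596862e-05]), 'eef_pos': array([ 0.16555805, -0.52395003,  0.21787168]), 'tool_rot': array([-3.10320935e+00, -4.78284642e-01, -1.20135632e-04]), 'ft_force': array([-0.0150335 , -0.4313189 ,  0.34930698]), 'ft_torque': array([ 0.00274718, -0.045036  ,  0.04957493]), 'grip_force': 0.0, 'grip_width': 1.0007674715092298}
```

View pics/side0.png

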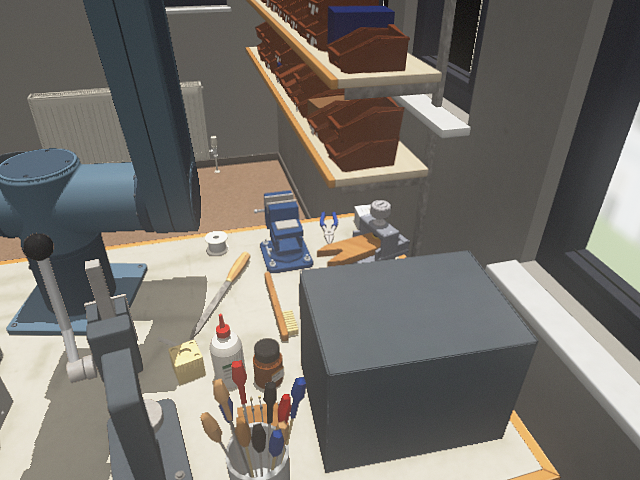

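View pics/top0.png

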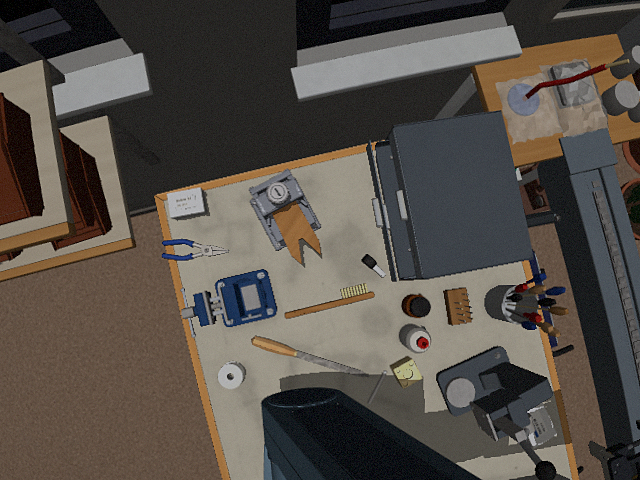

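The side view shows the knob at about (380,207), with the pin to its left at about (350,250). The top view shows the knob at (278,191), the notched nose at about (308,255), the loupe at (373,265), the chest from x≈390, and the brush and vise below.

Run:
```python
from h import *
s,t=load('side0'),load('top0')
P,e=two(t,(278,190),s,(380,206));print('knob top',P,e)
for n,uv,z in [('loupe',(373,265),.03),('chestcornerNear',(397,278),.206),('chestFar',(392,128),.206),('drawer',(377,228),.151),('drawerlow',(383,278),.13),('vise',(245,298),.1),('pliers',(228,250),.0),('tip1',(304,265),.096),('tip2',(322,253),.096),('brush',(370,293),.03)]:
    print(n,plane(t,*uv,z).round(3))
a=cv2.imread('pics/top0.png')[150:290,220:400];b=cv2.imread('pics/side0.png')[185:285,300:430]
a=cv2.resize(a,None,fx=4,fy=4,interpolation=cv2.INTER_CUBIC);cv2.imwrite('pics/c1.png',a)
cv2.imwrite('pics/c2.png',cv2.resize(b,None,fx=5,fy=5,interpolation=cv2.INTER_CUBIC))
```

```text
knob top [0.58824136 0.07440141 0.17052034] 0.004787881214085068
loupe [ 0.468 -0.114  0.03 ]
chestcornerNear [ 0.44  -0.128  0.206]
chestFar [ 0.697 -0.12   0.206]
drawer [ 0.53  -0.103  0.151]
drawerlow [ 0.441 -0.118  0.13 ]
vise [0.4   0.135 0.1  ]
pliers [0.495 0.186 0.   ]
tip1 [0.463 0.026 0.096]
tip2 [ 0.486 -0.007  0.096]
brush [ 0.411 -0.109  0.03 ]
```

View pics/c1.png

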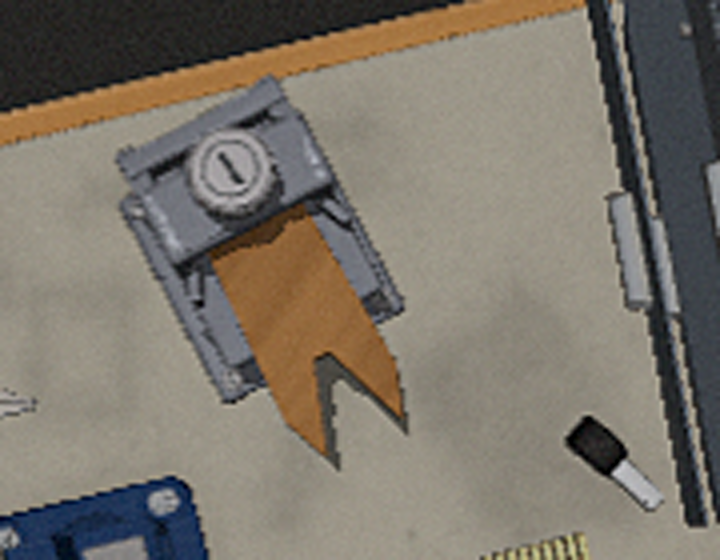

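View pics/c2.png

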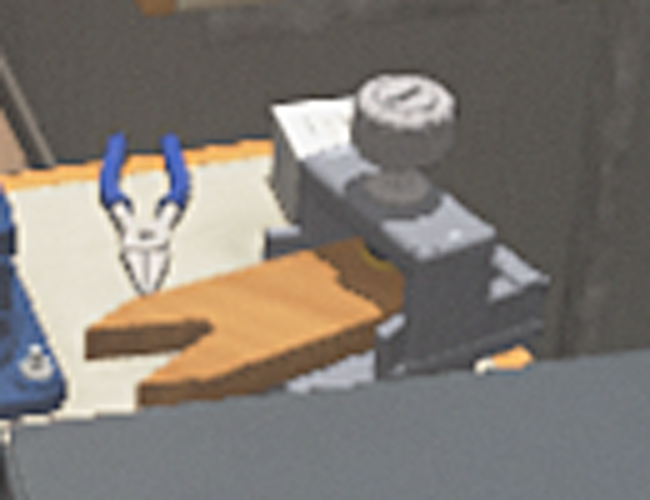

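The crops show the knob top centre at c1(232,170) and c2(405,100). The pin's notch tips are at c1(338,468) and (407,432), matching c2(88,330) and (138,385). The yoke's front edge runs c1(185,262) to (333,184).

Run:
```python
from h import *
s,t=load('side0'),load('top0')
T=lambda u,v:(220+(u+.5)/4-.5,150+(v+.5)/4-.5); S=lambda u,v:(300+(u+.5)/5-.5,185+(v+.5)/5-.5)
for n,a,b in [('knob',(232,170),(405,100)),('tipL',(338,468),(88,330)),('tipR',(407,432),(138,385)),('yokeFR',(333,184),(495,236)),('yokeFL',(185,262),(418,258))]:
    P,e=two(t,T(*a),s,S(*b));print(n,P.round(4),round(e,4))
kt=two(t,T(232,170),s,S(405,100))[0]
def ang(p,q,z):
    d=plane(t,*T(*q),z)-plane(t,*T(*p),z);return np.degrees(np.arctan2(d[1],d[0])).round(1),np.linalg.norm(d).round(4)
print('yoke front',ang((185,262),(333,184),.131),'foot left',ang((232,400),(125,205),.01))
print('yoke right',ang((333,184),(285,100),.131))
# pin edges by mask
im=cv2.cvtColor(t['pixels'],cv2.COLOR_RGB2HSV)
m=cv2.inRange(im,(8,110,80),(20,255,255));m[:190]=0;m[280:]=0;m[:,:265]=0;m[:,330:]=0
c=max(cv2.findContours(m,0,cv2.CHAIN_APPROX_NONE)[0],key=cv2.contourArea)[:,0].astype(float)
W=np.array([plane(t,u,v,.096)[:2] for u,v in c])
r=cv2.minAreaRect(W.astype(np.float32)*1000);print('rect mm',r)
# edges
ctr=W.mean(0);a0=np.radians(ang((185,262),(333,184),.131)[0]+90)
ax=np.array([np.cos(a0),np.sin(a0)]);no=np.array([-ax[1],ax[0]])
L=(W-ctr)@ax;N=(W-ctr)@no;print('L',L.min(),L.max(),'N',N.min(),N.max())
for sg in(1,-1):
    k=(sg*N>.022)&(L>-.02)&(L<.045);p=np.polyfit(L[k],N[k],1);print(sg,k.sum(),p,np.degrees(np.arctan(p[0])))
print(np.degrees(a0),ctr)
```

```text
knob [0.5866 0.0747 0.173 ] 0.0004
tipL [0.4627 0.0262 0.0986] 0.0051
tipR [ 0.4808 -0.0061  0.0962] 0.0062
yokeFR [0.6033 0.0296 0.1381] 0.0308
yokeFL [0.5803 0.1003 0.0815] 0.0431
yoke front (np.float64(-60.7), np.float64(0.0764)) foot left (np.float64(30.0), np.float64(0.1167))
yoke right (np.float64(30.5), np.float64(0.045))
rect mm ((522.6879272460938, 39.33518981933594), (107.24553680419922, 57.44919204711914), 27.632038116455078)
L -0.05291293565001502 0.05453260555917501 N -0.028969277636162392 0.028826971563032256
1 31 [-0.06427952  0.02714307] -3.677885520504385
-1 31 [ 0.02662506 -0.02757969] 1.5251433132076009
29.299999999999997 [0.52115866 0.03945765]
```

Run:
```python
from h import *
s,t=load('side0'),load('top0')
for n,a,b in [('pressball',(545,470),(38,247)),('presscyl',(460,392),(148,415)),('visetop?',(195,307),(272,196)),('vise2',(205,318),(292,197)),('bottle',(422,343),(222,322)),('whitebox',(185,200),(358,210)),('tools',(537,272),(300,382))]:
    P,e=two(t,a,s,b);print(n,P.round(3),round(e,3))
```

```text
pressball [ 0.167 -0.318  0.345] 0.002
presscyl [ 0.213 -0.297  0.032] 0.009
visetop? [0.373 0.226 0.107] 0.017
vise2 [0.387 0.205 0.118] 0.047
bottle [ 0.321 -0.193  0.12 ] 0.002
whitebox [0.577 0.267 0.05 ] 0.028
tools [ 0.449 -0.377  0.201] 0.008
```

Request:
apply_moves(
  deltas=[
    [0, 0, 1, 0, 0],
    [0, 0, 1, 0, -0.6],
    [0, 0, 1, 0, -0.6],
    [0, 0, 1, 0, -0.6],
    [0, 0, 1, 0.2, -0.6],
  ],
)

```text
time: 0.52
eef_pos: [0.1656, -0.5241, 0.3191]
tool_rot: [-3.099, -0.509, -0.0]
ft_force: [0.5, 0.2, -0.4]
grip_width: 0.692
grip_force: 0.0
```

Request:
apply_moves(
  deltas=[
    [0, 0, 1, 0.5, -0.6],
    [0, 0, 1, 0.5, -0.6],
    [0, 0, 1, 0.5, -0.6],
    [0, 0, 1, 0.5, -0.6],
    [0, 0, 0, 0, -0.6],
  ],
)

```text
time: 0.93
eef_pos: [0.1657, -0.5255, 0.4024]
tool_rot: [3.027, 0.818, -0.002]
ft_force: [0.3, 0.3, 0.0]
grip_width: 0.334
grip_force: 0.0
```

Request:
apply_moves(
  deltas=[
    [0.6, 0.6, 0, 0, -0.6],
    [0.8, 1, 0, 0, -0.6],
    [0.8, 1, 0, 0, -0.6],
    [0.8, 1, 0, 0, -0.6],
    [0.8, 1, 0, 0, -0.6],
  ],
)

```text
time: 1.35
eef_pos: [0.2425, -0.4302, 0.3966]
tool_rot: [-3.031, -0.813, -0.001]
ft_force: [0.5, 1.4, -0.3]
grip_width: 0.202
grip_force: 0.0
```

Request:
apply_moves(
  deltas=[
    [0.8, 1, 0, 0, -0.6],
    [0.8, 1, 0, 0, -0.6],
    [0.8, 1, 0, 0, -0.6],
    [0.8, 1, 0, 0, -0.6],
    [0.8, 1, 0, 0, -0.6],
  ],
)

```text
time: 1.77
eef_pos: [0.3222, -0.3299, 0.3968]
tool_rot: [-3.031, -0.814, 0.001]
ft_force: [-0.2, -0.3, 0.5]
grip_width: 0.203
grip_force: 0.0
```

Request:
apply_moves(
  deltas=[
    [0.6, 1, 0, 0, -0.6],
    [0.6, 1, 0, 0, -0.6],
    [0.6, 1, 0, 0, -0.6],
    [0.6, 1, 0, 0, -0.6],
    [0.6, 1, 0, 0, -0.6],
  ],
)

```text
time: 2.18
eef_pos: [0.3817, -0.23, 0.3968]
tool_rot: [-3.031, -0.814, 0.002]
ft_force: [-0.3, -0.6, -0.5]
grip_width: 0.197
grip_force: 0.0
```

Request:
apply_moves(
  deltas=[
    [0.6, 1, 0, 0, -0.6],
    [0.4, 1, 0, 0, -0.6],
    [0.4, 1, 0, 0, -0.6],
    [0.2, 1, 0, 0, -0.6],
    [0, 1, 0, 0, -0.6],
  ],
)

```text
time: 2.6
eef_pos: [0.4135, -0.1302, 0.3965]
tool_rot: [-3.031, -0.815, 0.003]
ft_force: [-0.5, -1.0, 0.0]
grip_width: 0.198
grip_force: 0.0
```

Request:
apply_moves(
  deltas=[
    [0, 1, 0, 0, -0.6],
    [0, 1, 0, 0, -0.6],
    [0, 1, 0, 0, -0.6],
    [0, 1, 0, 0, -0.6],
    [0, 0, 0, 0, -0.6],
  ],
)

```text
time: 3.02
eef_pos: [0.4124, -0.0487, 0.3973]
tool_rot: [-3.03, -0.819, 0.002]
ft_force: [-0.4, 0.3, -0.2]
grip_width: 0.201
grip_force: 0.0
```

Run:
```python
from h import *
f=snap('wrist','w1');print(f['fx'],f['k1'],f['eye'],f['attitude']);s=robot.read_state();print(s['eef_pos'],s['joints'],s['tool_rot'],s['time'])
P=(.5866,.0747)
print(proj(f,[*P,.173]))
```

```text
416.4211521458948 -0.08993739405019759 [ 0.47806286 -0.01087793  0.56369475] [-0.25031546  0.14860507 -1.03481006]
[ 0.41270409 -0.05029346  0.39733827] [-3.91399973e-01 -5.35300577e-02  1.46330937e+00  4.12951194e-04
  1.73391129e+00  6.51381062e-01] [-3.03116822e+00 -8.19485884e-01  2.22133351e-03] 3.0667
(np.float64(295.5468926087157), np.float64(-37.71739074739972))
```

View pics/w1.png

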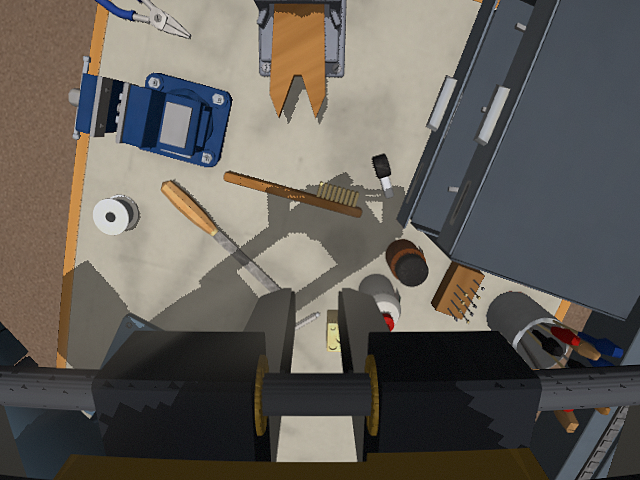

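The wrist view shows the pin's notch tips at about (283,122) and (320,122), and the fingers at the bottom. I'll move forward so the knob comes into view.

Request:
apply_moves(
  deltas=[
    [0.8, 0.5, 0, 0, -0.6],
    [0.8, 0.5, 0, 0, -0.6],
    [0.8, 0.5, 0, 0, -0.6],
    [0.8, 0.5, 0, 0, -0.6],
    [0, 0, 0, 0, -0.6],
  ],
)

```text
time: 3.48
eef_pos: [0.4791, -0.0118, 0.3966]
tool_rot: [-3.032, -0.816, 0.003]
ft_force: [-0.5, -0.5, -0.1]
grip_width: 0.203
grip_force: 0.0
```

Run:
```python
from h import *
f=snap('wrist','w2');s=robot.read_state();print(s['eef_pos'],s['tool_rot'],s['time'])
u,v=proj(f,[.5866,.0747,.173]);print(u,v)
u0,v0=max(0,int(u)-90),max(0,int(v)-60);c=f['pixels'][v0:v0+180,u0:u0+240,::-1];print(u0,v0)
cv2.imwrite('pics/w2c.png',cv2.resize(c,None,fx=3.33,fy=3.33,interpolation=cv2.INTER_CUBIC))
```

```text
[ 0.47790984 -0.01240665  0.3968763 ] [-3.03215468 -0.81694127  0.00432565] 3.5333
293.7021048334892 54.470855380824844
203 0
```

View pics/w2c.png

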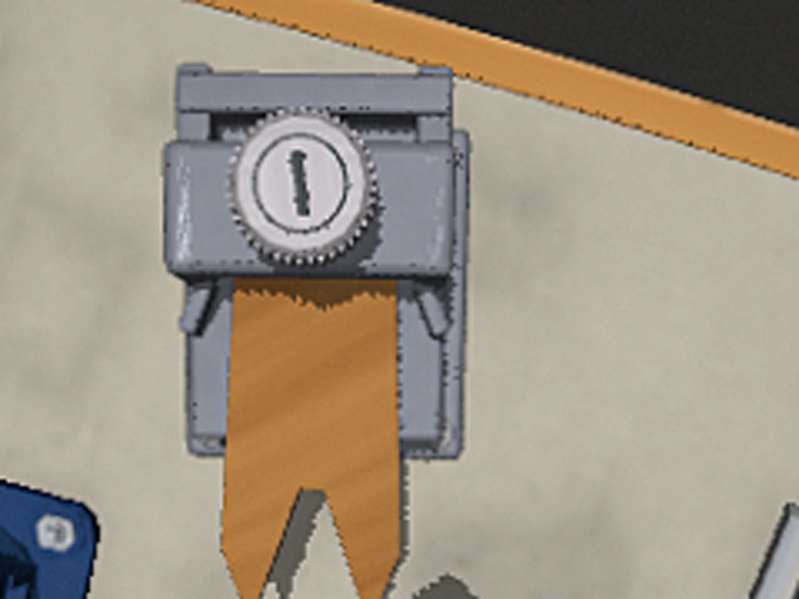

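The crop shows the knob top at c(300,183), the yoke's front edge from c(172,277) to (445,275), and the pin's edges at c(232,290)→(222,545) and c(397,285)→(403,545).

Run:
```python
from h import *
f,t=load('w2'),load('top0')
C=lambda u,v:(203+(u+.5)/3.33-.5,(v+.5)/3.33-.5)
pl=lambda p,z:plane(f,*C(*p),z)[:2]
k=plane(f,*C(300,183),.173);print('knob',k, two(f,C(300,183),t,(277.6,192.1)))
an=lambda d:np.degrees(np.arctan2(d[1],d[0]))
Y=[pl(p,.131) for p in[(165,277),(452,275),(163,142),(452,142)]]
print('yoke',np.round(Y,4),'axis front',an(Y[1]-Y[0])+90,'back',an(Y[3]-Y[2])+90,'w',np.linalg.norm(Y[1]-Y[0]),'d',np.linalg.norm(Y[2]-Y[0]),'ctr',np.mean(Y,0))
S=[pl(p,.102) for p in[(178,110),(450,108)]];print('stop back',an(S[1]-S[0])+90)
F=[pl(p,.012) for p in[(190,455),(462,457)]];print('foot front',an(F[1]-F[0])+90,np.linalg.norm(F[1]-F[0]),np.mean(F,0))
im=cv2.cvtColor(f['pixels'],cv2.COLOR_RGB2HSV)
m=cv2.inRange(im,(8,110,80),(20,255,255));m[:82]=0;m[:,:255]=0;m[:,335:]=0;m[230:]=0
c=max(cv2.findContours(m,0,cv2.CHAIN_APPROX_NONE)[0],key=cv2.contourArea)[:,0].astype(float)
W=np.array([plane(f,u,v,.096)[:2] for u,v in c]);O=k[:2]
a=np.radians(30);ax=np.array([np.cos(a),np.sin(a)]);no=np.array([-ax[1],ax[0]])
L=(W-O)@ax;N=(W-O)@no;print('L',L.min(),L.max(),'N',N.min(),N.max())
for sg in(1,-1):
    q=(sg*(N-N.mean())>.022)&(L>-.10)&(L<-.025);p=np.polyfit(L[q],N[q],1);r=N[q]-np.polyval(p,L[q]);q2=abs(r)<.0015;p=np.polyfit(L[q][q2],N[q][q2],1)
    print(sg,q.sum(),'slope deg',np.degrees(np.arctan(p[0])),'N at -.06',np.polyval(p,-.06))
print('yoke ctr in H',((np.mean(Y,0)-O)@ax,(np.mean(Y,0)-O)@no))
for sg in(1,-1):
    q=sg*(N-N.mean())>0.005;i=np.argmin(np.where(q,L,9));print('tip',L[i],N[i],W[i])
```

```text
knob [0.58608121 0.07537675 0.173     ] (array([0.58537908, 0.07453258, 0.17900578]), np.float64(0.00021577510981417037))
yoke [[0.5476 0.1024]
 [0.5905 0.0291]
 [0.5807 0.121 ]
 [0.6226 0.0481]] axis front 30.3377135498499 back 29.879638548690053 w 0.08496320091359207 d 0.03797702191375613 ctr [0.58536622 0.07515099]
stop back 30.288108451072546
foot front 29.664635957970724 0.10547546436460174 [0.52102763 0.03775866]
L -0.12727246492030733 -0.017854506415234967 N -0.027105761801479614 0.030745369716314842
1 71 slope deg -4.095168157477746 N at -.06 0.028186919200153444
-1 71 slope deg 1.4474683287813583 N at -.06 -0.026329939475937834
yoke ctr in H (np.float64(-0.0007320878099558184), np.float64(0.00016198105081699054))
tip -0.12623021308222063 0.022244597162150145 [0.46564034 0.03152603]
tip -0.12727246492030733 -0.017124424992981148 [ 0.48442224 -0.00308967]
```

Holder origin is about (0.5855, 0.075) with its axis at 30°. The yoke measures 85 x 38 mm against the stated 86 x 38. The nose sits at x≈-127 mm, so the pin is 24 mm short, within the stated range. Next I'll move behind the nose and go down.

Request:
apply_moves(
  deltas=[
    [-0.8, 0.2, 0, 0, -0.6],
    [-0.8, 0.2, -0.6, 0, -0.6],
    [0, 0, -1, 0, -0.6],
    [0, 0, -1, 0, -0.6],
    [0, 0, -1, 0, -0.6],
  ],
)

```text
time: 3.95
eef_pos: [0.4443, -0.0053, 0.3257]
tool_rot: [3.033, 0.814, -0.0]
ft_force: [0.7, -0.1, 1.8]
grip_width: 0.199
grip_force: 0.0
```

Request:
apply_moves(
  deltas=[
    [0, 0, -1, 0, -0.6],
    [0, 0, -1, 0, -0.6],
    [0, 0, -1, 0, -0.6],
    [0, 0, -1, 0, -0.6],
    [0, 0, -1, 0, -0.6],
  ],
)

```text
time: 4.37
eef_pos: [0.4443, -0.0053, 0.2254]
tool_rot: [3.034, 0.814, -0.001]
ft_force: [0.0, 0.5, -0.4]
grip_width: 0.201
grip_force: 0.0
```

Request:
apply_moves(
  deltas=[
    [0, 0, -1, 0, -0.6],
    [0, 0, -1, 0, -0.6],
    [0, 0, -1, 0, -0.6],
    [0, 0, -1, 0, -0.6],
    [0, 0, 0, 0, -0.6],
  ],
)

```text
time: 4.78
eef_pos: [0.4418, -0.0046, 0.1431]
tool_rot: [-3.031, -0.814, 0.011]
ft_force: [-0.8, -0.3, 0.5]
grip_width: 0.198
grip_force: 0.0
```

Request:
apply_moves(
  deltas=[
    [0, 0, -1, 0, -0.6],
    [0, 0, -1, 0, -0.6],
    [0, 0, -1, 0, -0.6],
    [0, 0, 0, 0, -0.6],
    [0, 0, 0, 0, -0.6],
  ],
)

```text
time: 5.2
eef_pos: [0.4448, -0.0048, 0.0869]
tool_rot: [-3.033, -0.815, 0.003]
ft_force: [-0.3, 0.3, 0.4]
grip_width: 0.199
grip_force: 0.0
```

```bash
cat >> h.py <<'E'
def st():
    s=robot.read_state();p=s['eef_pos'];o=np.array([.5855,.075]);a=np.radians(30);d=p[:2]-o;rv=s['tool_rot']
    y=R.from_rotvec(rv).as_matrix()[:,1]
    print('t',s['time'],'p',p.round(4),'H',(d@[np.cos(a),np.sin(a)]).round(4),(d@[-np.sin(a),np.cos(a)]).round(4),'yaw',np.degrees(np.arctan2(y[1],y[0])).round(2),'j1,j6',np.degrees(s['joints'][[0,5]]).round(1),'F',s['ft_force'].round(2),'T',s['ft_torque'].round(3),'g',round(s['grip_width'],3),round(s['grip_force'],1))
E
python3 -c "
from h import *
st()"
```

```text
t 5.2 p [ 0.4448 -0.0048  0.0869] H -0.1617 0.0012 yaw -59.91 j1,j6 [-15.   44.9] F [-0.26  0.34  0.37] T [-0.025 -0.006  0.019] g 0.199 0.0
```

Request:
apply_moves(
  deltas=[
    [0.43, 0.25, -0.15, 0, -0.6],
    [0.43, 0.25, 0, 0, -0.6],
    [0.17, 0.1, 0, 0, -0.6],
    [0.17, 0.1, 0, 0, -0.6],
    [0.17, 0.1, 0, 0, -0.6],
  ],
)

```text
time: 5.62
eef_pos: [0.4738, 0.0118, 0.0841]
tool_rot: [3.033, 0.818, 0.001]
ft_force: [-0.6, -0.4, -0.6]
grip_width: 0.199
grip_force: 0.4
```

Request:
apply_moves(
  deltas=[
    [0.17, 0.1, 0, 0, -0.6],
    [0.17, 0.1, 0, 0, -0.6],
    [0.17, 0.1, 0, 0, -0.6],
    [0.09, 0.05, 0, 0, -0.6],
    [0, 0, 0, 0, -0.6],
  ],
)

```text
time: 6.03
eef_pos: [0.4855, 0.0188, 0.0836]
tool_rot: [3.034, 0.817, 0.001]
ft_force: [-0.0, -1.3, -0.6]
grip_width: 0.202
grip_force: 0.0
```

```bash
python3 -c "
from h import *
st()"
```

```text
t 6.0333 p [0.4855 0.0188 0.0836] H -0.1147 0.0013 yaw -59.86 j1,j6 [-11.   48.9] F [-0.02 -1.26 -0.58] T [-0.033  0.052  0.011] g 0.202 0.0
```

Request:
apply_moves(
  deltas=[
    [0.09, 0.05, 0, 0, -0.6],
    [0.05, 0.025, 0, 0, -0.6],
    [0.04, 0.025, 0, 0, -0.6],
    [0, 0, 0, 0, -0.6],
  ],
)

```text
time: 6.37
eef_pos: [0.4882, 0.0204, 0.0836]
tool_rot: [3.034, 0.817, -0.002]
ft_force: [-1.2, -1.7, 0.7]
grip_width: 0.198
grip_force: 1.0
```

Request:
apply_moves(
  deltas=[
    [0.04, 0.025, 0, 0, -0.6],
    [0, 0, 0, 0, -0.6],
  ],
)

```text
time: 6.53
eef_pos: [0.4883, 0.0205, 0.0836]
tool_rot: [3.033, 0.817, -0.004]
ft_force: [-4.5, -3.1, 3.1]
grip_width: 0.199
grip_force: 2.9
```

Request:
apply_moves(
  deltas=[
    [0.04, 0.025, 0, 0, -0.6],
    [0, 0, 0, 0, -0.6],
  ],
)

```text
time: 6.7
eef_pos: [0.4883, 0.0205, 0.0836]
tool_rot: [3.033, 0.817, -0.007]
ft_force: [-7.0, -6.3, 5.4]
grip_width: 0.202
grip_force: 4.5
```

Request:
apply_moves(
  deltas=[
    [0.06, 0.035, 0, 0, -0.6],
    [0, 0, 0, 0, -0.6],
    [0, 0, 0, 0, -0.6],
  ],
)

```text
time: 6.95
eef_pos: [0.4883, 0.0206, 0.0836]
tool_rot: [3.032, 0.818, -0.011]
ft_force: [-11.8, -9.1, 9.2]
grip_width: 0.203
grip_force: 6.9
```

```bash
python3 -c "
from h import *
st()"
```

```text
t 6.95 p [0.4883 0.0206 0.0836] H -0.1114 0.0015 yaw -59.82 j1,j6 [-10.5  49.5] F [-11.78  -9.12   9.25] T [-1.543  1.871 -0.102] g 0.203 6.9
```

Request:
apply_moves(
  deltas=[
    [-0.2, -0.12, 0, 0, -0.6],
    [-0.4, -0.25, 0, 0, -0.6],
    [-0.8, -0.5, 0, 0, -0.6],
    [0, 0, 1, 0.5, -0.6],
    [0, 0, 1, 1, -0.6],
  ],
)

```text
time: 7.37
eef_pos: [0.4614, 0.0048, 0.123]
tool_rot: [-2.961, -1.042, 0.004]
ft_force: [0.1, 0.0, -0.7]
grip_width: 0.2
grip_force: 0.0
```

Request:
apply_moves(
  deltas=[
    [0, 0, 1, 1, 0],
    [0, 0, 1, 1, 0.3],
    [0, 0, 1, 1, 0.3],
    [0, 0, 1, 1, 0.3],
    [0, 0, 1, 1, 0.3],
  ],
)

```text
time: 7.78
eef_pos: [0.4632, 0.0049, 0.2247]
tool_rot: [2.61, 1.749, 0.002]
ft_force: [-0.4, 1.4, -0.9]
grip_width: 0.511
grip_force: 0.0
```

```bash
python3 -c "
from h import *
st()"
```

```text
t 7.7833 p [0.4632 0.0049 0.2247] H -0.141 0.0004 yaw -22.35 j1,j6 [-13.3   9.1] F [-0.42  1.42 -0.87] T [-0.029 -0.047  0.02 ] g 0.511 0.0
```

The pin stopped hard at 15 N. I'll check the seating by mask, then turn the wrist back on the way to the knob.

```bash
cat > pin.py <<'E'
from h import *
import sys
f=snap(sys.argv[1],sys.argv[2]);O=np.array([.5855,.075]);a=np.radians(30);ax=np.array([np.cos(a),np.sin(a)]);no=np.array([-ax[1],ax[0]])
im=cv2.cvtColor(f['pixels'],cv2.COLOR_RGB2HSV);m=cv2.inRange(im,(8,110,80),(20,255,255))
mk=np.zeros_like(m);poly=[proj(f,[*(O+ax*x+no*y),.096]) for x,y in[(-.15,-.05),(-.15,.05),(-.012,.05),(-.012,-.05)]]
cv2.fillConvexPoly(mk,np.array(poly).astype(np.int32),255);m&=mk
c=max(cv2.findContours(m,0,cv2.CHAIN_APPROX_NONE)[0],key=cv2.contourArea)[:,0].astype(float)
W=np.array([plane(f,u,v,.096)[:2] for u,v in c]);L=(W-O)@ax;N=(W-O)@no;N0=np.median(N)
print('n',len(c),'L',L.min().round(4),L.max().round(4))
for sg in(1,-1):
    q=(sg*(N-N0)>.022)&(L>-.085)&(L<-.025)
    if q.sum()>8:
        p=np.polyfit(L[q],N[q],1);print(sg,q.sum(),'deg',np.degrees(np.arctan(p[0])).round(2),'N',np.polyval(p,-.06).round(4))
    q=sg*(N-N0)>.005
    if q.any(): i=np.argmin(np.where(q,L,9));print('tip',L[i].round(4),N[i].round(4))
E
python3 pin.py wrist w3; python3 pin.py top t3; python3 -c "
from h import *
st()"
```

```text
n 409 L -0.1019 -0.0133
1 73 deg -1.34 N 0.0325
tip -0.1019 0.0243
-1 71 deg 1.47 N -0.0243
tip -0.1016 -0.0156
t 7.8833 p [0.4653 0.0044 0.2268] H -0.1393 -0.001 yaw -22.53 j1,j6 [-13.3   9.3] F [ 0.68  0.03 -0.1 ] T [-0.033 -0.02  -0.031] g 0.599 0.0Traceback (most recent call last):
  File "pin.py", line 7, in <module>
    c=max(cv2.findContours(m,0,cv2.CHAIN_APPROX_NONE)[0],key=cv2.contourArea)[:,0].astype(float)
      ~~~^^^^^^^^^^^^^^^^^^^^^^^^^^^^^^^^^^^^^^^^^^^^^^^^^^^^^^^^^^^^^^^^^^^^
ValueError: max() iterable argument is empty
```

Both tips are now at -102 mm, so the pin is square and home. Next is travelling to the knob while winding the wrist back.

Request:
apply_moves(
  deltas=[
    [0.6, 0.35, 0, 1, 0.3],
    [0.6, 0.35, 0, 1, 0.3],
    [0.6, 0.35, 0, 1, 0.3],
    [0.6, 0.35, 0, 1, 0.3],
    [0.6, 0.35, 0, 1, 0.3],
  ],
)

```text
time: 8.3
eef_pos: [0.5234, 0.0402, 0.2223]
tool_rot: [-2.099, -2.336, 0.0]
ft_force: [-0.0, 0.7, -0.5]
grip_width: 0.647
grip_force: 0.0
```

Request:
apply_moves(
  deltas=[
    [0.6, 0.35, 0, 1, 0.3],
    [0.6, 0.35, 0, 1, 0.3],
    [0.6, 0.35, 0, 1, 0.3],
    [0.6, 0.35, 0, 1, 0.3],
    [0.6, 0.35, 0, 1, 0.3],
  ],
)

```text
time: 8.72
eef_pos: [0.5834, 0.0752, 0.222]
tool_rot: [-1.455, -2.783, 0.0]
ft_force: [1.0, 0.8, -0.0]
grip_width: 0.651
grip_force: 0.0
```

Request:
apply_moves(
  deltas=[
    [0, 0, 0, 1, 0.3],
    [0, 0, 0, 1, 0.3],
    [0, 0, 0, 1, 0.3],
    [0, 0, 0, 1, 0.3],
    [0, 0, 0, 1, 0.3],
  ],
)

```text
time: 9.13
eef_pos: [0.5829, 0.0749, 0.222]
tool_rot: [-0.721, -3.056, -0.0]
ft_force: [0.3, 0.8, 0.5]
grip_width: 0.65
grip_force: 0.0
```

Request:
apply_moves(
  deltas=[
    [0, 0, 0, 1, 0.3],
    [0, 0, 0, 1, 0.3],
    [0, 0, 0, 1, 0.3],
    [0, 0, 0, 1, 0.3],
    [0, 0, 0, 1, 0.3],
  ],
)

```text
time: 9.55
eef_pos: [0.5829, 0.0748, 0.222]
tool_rot: [0.057, -3.14, -0.001]
ft_force: [0.4, -1.0, 0.1]
grip_width: 0.651
grip_force: 0.0
```

Request:
apply_moves(
  deltas=[
    [0, 0, 0, 1, 0.3],
    [0, 0, 0, 1, 0.3],
    [0, 0, 0, 1, 0.3],
    [0, 0, 0, 1, 0.3],
    [0, 0, 0, 1, 0.3],
  ],
)

```text
time: 9.97
eef_pos: [0.5829, 0.0748, 0.222]
tool_rot: [0.832, -3.028, -0.001]
ft_force: [0.8, -0.8, 0.1]
grip_width: 0.649
grip_force: 0.0
```

Request:
apply_moves(
  deltas=[
    [0, 0, 0, 1, 0.3],
    [0, 0, 0, 1, 0.3],
    [0, 0, 0, 1, 0.3],
    [0, 0, 0, 1, 0.3],
    [0, 0, 0, 0, 0.3],
  ],
)

```text
time: 10.38
eef_pos: [0.5829, 0.0748, 0.2221]
tool_rot: [1.416, -2.803, -0.002]
ft_force: [-0.3, 0.2, -0.5]
grip_width: 0.651
grip_force: 0.0
```

```bash
python3 -c "
from h import *
st()"
```

```text
t 10.3833 p [0.5829 0.0748 0.2221] H -0.0024 0.0012 yaw 143.59 j1,j6 [  -3.6 -147.2] F [-0.32  0.18 -0.54] T [ 0.089 -0.123  0.003] g 0.651 0.0
```

Request:
apply_moves(
  deltas=[
    [0.13, 0, -0.8, 1, 0.3],
    [0, 0, -1, 1, 0.3],
    [0, 0, -1, 0, 0.3],
    [0, 0, -0.9, 0, 0.3],
    [0, 0, 0, 0, 0.3],
  ],
)

```text
time: 10.8
eef_pos: [0.5829, 0.0749, 0.1449]
tool_rot: [1.678, -2.648, -0.008]
ft_force: [-0.8, 0.4, -0.4]
grip_width: 0.651
grip_force: 0.0
```

```bash
python3 -c "
from h import *
st()"
```

```text
t 10.8 p [0.5829 0.0749 0.1449] H -0.0023 0.0012 yaw 154.71 j1,j6 [  -3.6 -158.3] F [-0.83  0.41 -0.41] T [ 0.128 -0.047 -0.005] g 0.651 0.0
```

Request:
apply_moves(
  deltas=[
    [0.13, 0, 0, 0, 0.3],
    [0, 0, 0, 0, 0.3],
  ],
)

```text
time: 10.97
eef_pos: [0.5895, 0.0747, 0.1503]
tool_rot: [-1.684, 2.651, -0.001]
ft_force: [1.2, -0.1, 0.1]
grip_width: 0.648
grip_force: 0.0
```

Request:
apply_moves(
  deltas=[
    [0, 0, 0, 0, 0],
    [0, 0, 0, 0, -0.3],
    [0, 0, 0, 0, -0.5],
    [0, 0, 0, 0, -1],
    [0, 0, 0, 0, -1],
  ],
)

```text
time: 11.38
eef_pos: [0.5871, 0.0757, 0.1504]
tool_rot: [1.687, -2.649, -0.004]
ft_force: [-5.5, 2.4, 6.0]
grip_width: 0.402
grip_force: 30.0
```

```bash
python3 -c "
from h import *
st()"
```

```text
t 11.3833 p [0.5871 0.0757 0.1504] H 0.0017 -0.0002 yaw 154.98 j1,j6 [  -3.5 -158.5] F [-5.52  2.45  6.01] T [0.587 0.926 0.005] g 0.402 30.0
```

Gripped: the opening of 37.4 mm matches the 38 mm knob. Next I relieve the sideways force and turn clockwise, following the thread down.

Request:
apply_moves(
  deltas=[
    [-0.1, 0.04, 0, 0, -1],
    [0, 0, -0.04, -1, -1],
    [0, 0, -0.04, -1, -1],
    [0, 0, -0.04, -1, -1],
    [0, 0, -0.04, -1, -1],
  ],
)

```text
time: 11.8
eef_pos: [0.5875, 0.0757, 0.1498]
tool_rot: [-1.119, 2.932, -0.003]
ft_force: [-6.7, -0.5, 20.3]
grip_width: 0.4
grip_force: 30.0
```

```bash
python3 -c "
from h import *
st()"
```

```text
t 11.8 p [0.5875 0.0757 0.1498] H 0.002 -0.0004 yaw 131.78 j1,j6 [  -3.4 -135.2] F [-6.7  -0.47 20.28] T [0.263 1.042 0.051] g 0.4 30.0
```

Request:
apply_moves(
  deltas=[
    [-0.06, 0, 0.06, 0, -1],
    [0, 0, 0, 0, -1],
  ],
)

```text
time: 11.97
eef_pos: [0.5872, 0.0756, 0.15]
tool_rot: [-1.125, 2.928, -0.003]
ft_force: [0.6, -0.1, 10.1]
grip_width: 0.398
grip_force: 30.0
```

```bash
python3 -c "
from h import *
st()"
```

```text
t 11.9667 p [0.5872 0.0756 0.15  ] H 0.0018 -0.0003 yaw 132.05 j1,j6 [  -3.5 -135.5] F [ 0.64 -0.07 10.09] T [ 0.284 -0.152 -0.084] g 0.398 30.0
```

Request:
apply_moves(
  deltas=[
    [0, 0, 0.02, -1, -1],
    [0, 0, -0.04, -1, -1],
    [0, 0, -0.04, -1, -1],
    [0, 0, -0.04, -1, -1],
    [0, 0, -0.04, -1, -1],
  ],
)

```text
time: 12.38
eef_pos: [0.5877, 0.0753, 0.1493]
tool_rot: [-0.36, 3.114, -0.003]
ft_force: [-5.5, -1.2, 26.3]
grip_width: 0.395
grip_force: 30.0
```

Request:
apply_moves(
  deltas=[
    [0, 0, -0.04, -1, -1],
    [0, 0, -0.04, -1, -1],
    [0, 0, -0.04, -1, -1],
    [0, 0, -0.04, -1, -1],
    [0, 0, -0.04, -1, -1],
  ],
)

```text
time: 12.8
eef_pos: [0.5881, 0.0747, 0.1485]
tool_rot: [0.421, 3.103, -0.002]
ft_force: [-11.6, -1.9, 43.3]
grip_width: 0.397
grip_force: 30.0
```

```bash
python3 -c "
from h import *
st()"
```

```text
t 12.8 p [0.5881 0.0747 0.1485] H 0.0021 -0.0015 yaw 74.54 j1,j6 [ -3.5 -78. ] F [-11.62  -1.91  43.3 ] T [-0.44   1.932  0.006] g 0.397 30.0
```

The z steps were ten times too large: 0.08 mm per row is 0.004 units. I'll undo the excess before going on.

Request:
apply_moves(
  deltas=[
    [-0.04, 0, 0.17, 0, -1],
    [-0.03, 0, 0.15, 0, -1],
    [0, 0, 0, 0, -1],
  ],
)

```text
time: 13.05
eef_pos: [0.5874, 0.0748, 0.1491]
tool_rot: [0.415, 3.106, -0.0]
ft_force: [6.0, -2.0, 4.7]
grip_width: 0.397
grip_force: 30.0
```

```bash
python3 -c "
from h import *
st()"
```

```text
t 13.05 p [0.5874 0.0748 0.1491] H 0.0015 -0.0011 yaw 74.78 j1,j6 [ -3.5 -78.3] F [ 6.04 -2.05  4.68] T [-0.238 -1.188 -0.058] g 0.397 30.0
```

Request:
apply_moves(
  deltas=[
    [0.03, 0, 0, -1, -1],
    [0, 0, -0.004, -1, -1],
    [0, 0, -0.004, -1, -1],
    [0, 0, -0.004, -1, -1],
    [0, 0, -0.004, -1, -1],
  ],
)

```text
time: 13.47
eef_pos: [0.5872, 0.0743, 0.1487]
tool_rot: [1.178, 2.906, 0.001]
ft_force: [3.1, -3.2, 7.2]
grip_width: 0.401
grip_force: 30.0
```

Request:
apply_moves(
  deltas=[
    [0, 0, -0.004, -1, -1],
    [0, 0, -0.004, -1, -1],
    [0, 0, -0.004, -1, -1],
    [0, 0, -0.004, -1, -1],
    [0, 0, -0.004, -1, -1],
  ],
)

```text
time: 13.88
eef_pos: [0.5868, 0.0741, 0.1483]
tool_rot: [1.86, 2.524, 0.002]
ft_force: [2.1, -4.9, 8.4]
grip_width: 0.4
grip_force: 30.0
```

```bash
python3 -c "
from h import *
st()"
```

```text
t 13.8833 p [0.5868 0.0741 0.1483] H 0.0007 -0.0014 yaw 17.22 j1,j6 [ -3.5 -20.7] F [ 2.07 -4.94  8.39] T [-0.841 -0.447  0.08 ] g 0.4 30.0
```

Request:
apply_moves(
  deltas=[
    [0, 0, -0.004, -1, -1],
    [0, 0, -0.004, -1, -1],
    [0, 0, -0.004, -1, -1],
    [0, 0, -0.004, -1, -1],
    [0, 0, -0.004, -1, -1],
  ],
)

```text
time: 14.3
eef_pos: [0.5863, 0.074, 0.1479]
tool_rot: [2.428, 1.986, 0.003]
ft_force: [-0.0, -3.2, 8.1]
grip_width: 0.396
grip_force: 30.0
```

Request:
apply_moves(
  deltas=[
    [0, 0, -0.004, -1, -1],
    [0, 0, -0.004, -1, -1],
    [0, 0, -0.004, -1, -1],
    [0, 0, -0.004, -1, -1],
    [0, 0, -0.004, -1, -1],
  ],
)

```text
time: 14.72
eef_pos: [0.5859, 0.0742, 0.1474]
tool_rot: [2.845, 1.325, 0.003]
ft_force: [-0.5, -3.4, 8.7]
grip_width: 0.402
grip_force: 30.0
```

```bash
python3 -c "
from h import *
st()"
```

```text
t 14.7167 p [0.5859 0.0742 0.1474] H -0.0001 -0.0009 yaw -40.07 j1,j6 [-3.5 36.6] F [-0.53 -3.42  8.67] T [-0.706  0.09   0.041] g 0.402 30.0
```

Request:
apply_moves(
  deltas=[
    [0, -0.02, 0, -1, -1],
    [0, 0, -0.004, -1, -1],
    [0, 0, -0.004, -1, -1],
    [0, 0, -0.004, -1, -1],
    [0, 0, -0.004, -1, -1],
  ],
)

```text
time: 15.13
eef_pos: [0.5856, 0.0745, 0.147]
tool_rot: [3.086, 0.58, 0.004]
ft_force: [-1.0, -0.9, 9.4]
grip_width: 0.397
grip_force: 30.0
```

Request:
apply_moves(
  deltas=[
    [0, 0, -0.004, -1, -1],
    [0, 0, -0.004, -1, -1],
    [0, 0, -0.004, -1, -1],
    [0, 0, -0.004, -1, -1],
    [0, 0, -0.004, -1, -1],
  ],
)

```text
time: 15.55
eef_pos: [0.5854, 0.075, 0.1466]
tool_rot: [3.135, -0.201, 0.004]
ft_force: [-1.0, 0.7, 10.1]
grip_width: 0.403
grip_force: 30.0
```

```bash
python3 -c "
from h import *
st()"
```

```text
t 15.55 p [0.5854 0.075  0.1466] H -0.0001 0.0 yaw -97.35 j1,j6 [-3.5 93.9] F [-0.97  0.7  10.12] T [-0.039  0.235  0.083] g 0.403 30.0
```

Request:
apply_moves(
  deltas=[
    [0, 0, -0.004, -1, -1],
    [0, 0, -0.004, -1, -1],
    [0, 0, -0.004, -1, -1],
    [0, 0, -0.004, -1, -1],
    [0, 0, -0.004, -1, -1],
  ],
)

```text
time: 15.97
eef_pos: [0.5856, 0.0754, 0.1462]
tool_rot: [-2.987, 0.97, -0.004]
ft_force: [0.4, 2.1, 9.8]
grip_width: 0.399
grip_force: 30.0
```

```bash
python3 -c "
from h import *
st()"
```

```text
t 15.9667 p [0.5856 0.0754 0.1462] H 0.0003 0.0003 yaw -126.0 j1,j6 [ -3.5 122.5] F [0.36 2.14 9.78] T [0.22  0.195 0.053] g 0.399 30.0
```

Request:
apply_moves(
  deltas=[
    [0, 0, -0.004, -1, -1],
    [0, 0, -0.004, -1, -1],
    [0, 0, -0.004, -1, -1],
    [0, 0, -0.004, -1, -1],
    [0, 0, -0.004, -1, -1],
  ],
)

```text
time: 16.38
eef_pos: [0.5859, 0.0758, 0.1459]
tool_rot: [-2.653, 1.678, -0.004]
ft_force: [0.9, 2.2, 8.4]
grip_width: 0.398
grip_force: 30.0
```

```bash
python3 -c "
from h import *
st()"
```

```text
t 16.3833 p [0.5859 0.0758 0.1459] H 0.0008 0.0005 yaw -154.65 j1,j6 [ -3.5 151.1] F [0.91 2.15 8.38] T [ 0.465 -0.036  0.018] g 0.398 30.0
```

Turned about 5.4 rad so far with no clear touch yet. I'll let go and use the shut fingertips to probe the knob top and the yoke top, to measure how far is left.

Request:
apply_moves(
  deltas=[
    [0, 0, 0, 0, 0.2],
    [0, 0, 0, 0, 0.2],
    [0, 0, 0, 0, 0.2],
    [0, 0, 0.3, 0, 0.2],
    [0, 0, 1, 0, 0.2],
  ],
)

```text
time: 16.8
eef_pos: [0.5821, 0.0752, 0.1672]
tool_rot: [2.656, -1.671, -0.01]
ft_force: [-0.3, -1.1, -0.3]
grip_width: 0.599
grip_force: 0.0
```

Request:
apply_moves(
  deltas=[
    [0, 0, 1, 0.5, 0.2],
    [0, 0, 0.2, 1, -1],
    [0, 0, 0, 1, -1],
    [0, 0, 0, 1, -1],
    [0, 0, 0, 1, -1],
  ],
)

```text
time: 17.22
eef_pos: [0.5845, 0.0751, 0.1945]
tool_rot: [2.968, -1.03, -0.0]
ft_force: [-0.2, 0.4, -0.5]
grip_width: 0.365
grip_force: 0.0
```

Request:
apply_moves(
  deltas=[
    [0, 0, 0, 1, -1],
    [0, 0, 0, 1, -1],
    [0, 0, 0, 1, -1],
    [0, 0, 0, 1, -1],
    [0, 0, 0, 1, -1],
  ],
)

```text
time: 17.63
eef_pos: [0.5844, 0.0751, 0.1942]
tool_rot: [3.13, -0.264, -0.001]
ft_force: [0.3, -0.1, 0.4]
grip_width: 0.019
grip_force: 0.0
```

Request:
apply_moves(
  deltas=[
    [0, 0, 0, 1, -1],
    [0, 0, 0, 1, -1],
    [0, 0, 0, 1, -1],
    [0, 0, 0, 1, -1],
    [0, 0, 0, 1, -1],
  ],
)

```text
time: 18.05
eef_pos: [0.5844, 0.0751, 0.1942]
tool_rot: [-3.098, -0.519, 0.001]
ft_force: [-0.4, -0.5, 0.5]
grip_width: 0.004
grip_force: 0.0
```

Request:
apply_moves(
  deltas=[
    [0, 0, -0.4, 1, -1],
    [0, 0, -0.2, 0.7, -1],
    [0, 0, 0, 0, -1],
    [0, 0, 0, 0, -1],
  ],
)

```text
time: 18.38
eef_pos: [0.5843, 0.0752, 0.182]
tool_rot: [-3.046, -0.768, 0.002]
ft_force: [0.2, -0.4, -0.3]
grip_width: 0.004
grip_force: 0.0
```

```bash
python3 -c "
from h import *
st()"
```

```text
t 18.3833 p [0.5843 0.0752 0.182 ] H -0.0009 0.0007 yaw -61.69 j1,j6 [-3.5 58.2] F [ 0.19 -0.39 -0.32] T [ 0.015 -0.021 -0.02 ] g 0.004 0.0
```

Request:
apply_moves(
  deltas=[
    [0, 0, -0.5, 0, -1],
    [0, 0, 0, 0, -1],
    [0, 0, -0.05, 0, -1],
    [0, 0, 0, 0, -1],
  ],
)

```text
time: 18.72
eef_pos: [0.5844, 0.0752, 0.1709]
tool_rot: [-3.046, -0.77, 0.001]
ft_force: [-0.3, 0.8, 1.1]
grip_width: 0.005
grip_force: 0.0
```

Request:
apply_moves(
  deltas=[
    [0, 0, -0.05, 0, -1],
    [0, 0, 0, 0, -1],
  ],
)

```text
time: 18.88
eef_pos: [0.5847, 0.0752, 0.1702]
tool_rot: [-3.046, -0.771, -0.0]
ft_force: [-0.2, 0.3, 0.1]
grip_width: 0.004
grip_force: 0.0
```

Request:
apply_moves(
  deltas=[
    [0, 0, -0.05, 0, -1],
    [0, 0, 0, 0, -1],
  ],
)

```text
time: 19.05
eef_pos: [0.5848, 0.0752, 0.17]
tool_rot: [3.045, 0.771, 0.001]
ft_force: [-0.8, -1.0, 3.7]
grip_width: 0.003
grip_force: 1.9
```

Request:
apply_moves(
  deltas=[
    [0, 0, -0.05, 0, -1],
    [0, 0, 0, 0, -1],
  ],
)

```text
time: 19.22
eef_pos: [0.5849, 0.0752, 0.1699]
tool_rot: [3.045, 0.771, 0.003]
ft_force: [-2.5, -0.4, 9.2]
grip_width: 0.005
grip_force: 4.6
```

The knob top is at 170.0 mm, so about 1.0 mm remains before touch. I'll probe the yoke top (131 mm) as a reference while rewinding the wrist.

Request:
apply_moves(
  deltas=[
    [0, 0, 0.6, 0, -1],
    [0, 0, 0.6, 1, -1],
    [0, 0, 0, 1, -1],
    [0, 0, 0, 1, -1],
    [0, 0, 0, 1, -1],
  ],
)

```text
time: 19.63
eef_pos: [0.5848, 0.0752, 0.1925]
tool_rot: [2.828, 1.367, 0.001]
ft_force: [0.0, -0.7, 0.3]
grip_width: 0.004
grip_force: 0.0
```

Request:
apply_moves(
  deltas=[
    [-0.1, 0.2, 0, 1, -1],
    [-0.1, 0.2, 0, 1, -1],
    [-0.1, 0.2, 0, 1, -1],
    [-0.1, 0.2, 0, 1, -1],
    [-0.1, 0.2, 0, 1, -1],
  ],
)

```text
time: 20.05
eef_pos: [0.5745, 0.0954, 0.1922]
tool_rot: [2.402, 2.025, 0.0]
ft_force: [-0.5, -0.4, 0.4]
grip_width: 0.007
grip_force: 0.0
```

Request:
apply_moves(
  deltas=[
    [-0.1, 0.2, 0, 1, -1],
    [-0.1, 0.13, 0, 1, -1],
    [0, 0, 0, 1, -1],
    [0, 0, 0, 1, -1],
    [0, 0, 0, 1, -1],
  ],
)

```text
time: 20.47
eef_pos: [0.5706, 0.1019, 0.1921]
tool_rot: [1.826, 2.556, 0.0]
ft_force: [-0.3, 0.1, 1.1]
grip_width: 0.006
grip_force: 0.0
```

Request:
apply_moves(
  deltas=[
    [0, 0, 0, 1, -1],
    [0, 0, 0, 1, -1],
    [0, 0, 0, 0, -1],
    [0, 0, 0, 0, -1],
  ],
)

```text
time: 20.8
eef_pos: [0.5706, 0.1018, 0.1922]
tool_rot: [1.573, 2.719, 0.0]
ft_force: [-0.2, 0.1, 1.0]
grip_width: 0.004
grip_force: 0.0
```

```bash
python3 -c "
from h import *
st()"
```

```text
t 20.8 p [0.5706 0.1018 0.1922] H 0.0005 0.0307 yaw 29.91 j1,j6 [ -0.9 -30.8] F [-0.23  0.11  1.  ] T [-0.033 -0.162 -0.033] g 0.004 0.0
```

Request:
apply_moves(
  deltas=[
    [0, 0, -1, 0, -1],
    [0, 0, -1, 0, -1],
    [0, 0, -0.9, 0, -1],
    [0, 0, 0, 0, -1],
    [0, 0, 0, 0, -1],
  ],
)

```text
time: 21.22
eef_pos: [0.5703, 0.1018, 0.1336]
tool_rot: [-1.572, -2.719, 0.001]
ft_force: [-0.0, 0.2, 0.8]
grip_width: 0.002
grip_force: 0.0
```

Request:
apply_moves(
  deltas=[
    [0, 0, -0.1, 0, -1],
    [0, 0, 0, 0, -1],
  ],
)

```text
time: 21.38
eef_pos: [0.5706, 0.1018, 0.1321]
tool_rot: [-1.571, -2.721, 0.0]
ft_force: [-0.5, 0.7, 0.3]
grip_width: 0.005
grip_force: 0.0
```

Request:
apply_moves(
  deltas=[
    [0, 0, -0.05, 0, -1],
    [0, 0, 0, 0, -1],
  ],
)

```text
time: 21.55
eef_pos: [0.5707, 0.1018, 0.1313]
tool_rot: [1.569, 2.721, 0.0]
ft_force: [0.3, -0.3, 0.2]
grip_width: 0.005
grip_force: 0.0
```

Request:
apply_moves(
  deltas=[
    [0, 0, -0.05, 0, -1],
    [0, 0, 0, 0, -1],
  ],
)

```text
time: 21.72
eef_pos: [0.5708, 0.1018, 0.1313]
tool_rot: [1.569, 2.721, 0.001]
ft_force: [-2.1, -0.9, 5.9]
grip_width: 0.005
grip_force: 2.9
```

The yoke reads 131.3 mm, a bias of 0.3 mm, so about 0.7 to 1.0 mm (about 1 rad) is left to touch. I'll regrip and turn about 2.6 rad.

Request:
apply_moves(
  deltas=[
    [0, 0, 1, 0, -1],
    [0, 0, 1, 0, 0],
    [0, 0, 1, 0, 0.3],
    [0.4, -0.7, 0, 0, 0.3],
    [0.35, -0.64, 0, 0, 0.3],
  ],
)

```text
time: 22.13
eef_pos: [0.5868, 0.0746, 0.1916]
tool_rot: [1.565, 2.72, 0.002]
ft_force: [-0.7, 0.7, -0.7]
grip_width: 0.241
grip_force: 0.0
```

Request:
apply_moves(
  deltas=[
    [0, 0, 0, 0, 0.3],
    [0, 0, 0, 0, 0.3],
    [0, 0, 0, 0, 0.3],
    [0, 0, 0, 0, 0.3],
  ],
)

```text
time: 22.47
eef_pos: [0.5849, 0.0751, 0.189]
tool_rot: [-1.568, -2.72, 0.001]
ft_force: [-0.0, -0.5, 0.5]
grip_width: 0.527
grip_force: 0.0
```

```bash
python3 -c "
from h import *
st()"
```

```text
t 22.4667 p [0.5849 0.0751 0.189 ] H -0.0005 0.0004 yaw 30.06 j1,j6 [ -3.5 -33.6] F [-0.05 -0.48  0.45] T [-0.033 -0.141  0.02 ] g 0.527 0.0
```

Request:
apply_moves(
  deltas=[
    [0.05, 0, 0, 0, 0.3],
    [0, 0, -0.7, 0, 0.3],
    [0, 0, -0.8, 0, 0.3],
    [0, 0, -0.75, 0, 0.3],
    [0, 0, 0, 0, 0.3],
  ],
)

```text
time: 22.88
eef_pos: [0.5843, 0.0755, 0.142]
tool_rot: [-1.566, -2.718, 0.004]
ft_force: [-0.8, -0.2, 0.5]
grip_width: 0.65
grip_force: 0.0
```

Request:
apply_moves(
  deltas=[
    [0, 0, 0, 0, 0],
    [0, 0, 0, 0, -0.2],
    [0, 0, 0, 0, -1],
    [0, 0, 0, 0, -1],
    [0, 0, 0, 0, -1],
  ],
)

```text
time: 23.3
eef_pos: [0.5868, 0.0748, 0.1463]
tool_rot: [1.568, 2.721, -0.0]
ft_force: [-2.7, -0.9, 2.9]
grip_width: 0.398
grip_force: 30.0
```

```bash
python3 -c "
from h import *
st()"
```

```text
t 23.3 p [0.5868 0.0748 0.1463] H 0.001 -0.0008 yaw 30.09 j1,j6 [ -3.5 -33.6] F [-2.68 -0.91  2.94] T [-0.206  0.227  0.093] g 0.398 30.0
```

Request:
apply_moves(
  deltas=[
    [-0.03, 0, 0, -1, -1],
    [0, 0, -0.004, -1, -1],
    [0, 0, -0.004, -1, -1],
    [0, 0, -0.004, -1, -1],
    [0, 0, -0.004, -1, -1],
  ],
)

```text
time: 23.72
eef_pos: [0.5866, 0.0747, 0.1459]
tool_rot: [2.198, 2.242, 0.001]
ft_force: [-1.4, -1.3, 3.1]
grip_width: 0.398
grip_force: 30.0
```

```bash
python3 -c "
from h import *
st()"
```

```text
t 23.7167 p [0.5866 0.0747 0.1459] H 0.0008 -0.0008 yaw 1.15 j1,j6 [-3.5 -4.7] F [-1.45 -1.32  3.09] T [-0.231  0.013  0.018] g 0.398 30.0
```

Request:
apply_moves(
  deltas=[
    [0, 0, -0.004, -1, -1],
    [0, 0, -0.004, -1, -1],
    [0, 0, -0.004, -1, -1],
    [0, 0, -0.004, -1, -1],
    [0, 0, -0.004, -1, -1],
  ],
)

```text
time: 24.13
eef_pos: [0.5865, 0.0747, 0.1455]
tool_rot: [2.685, 1.629, 0.002]
ft_force: [-1.4, -1.2, 3.5]
grip_width: 0.401
grip_force: 30.0
```

```bash
python3 -c "
from h import *
st()"
```

```text
t 24.1333 p [0.5865 0.0747 0.1455] H 0.0007 -0.0007 yaw -27.5 j1,j6 [-3.5 24. ] F [-1.36 -1.2   3.51] T [-0.209  0.11   0.024] g 0.401 30.0
```

Request:
apply_moves(
  deltas=[
    [0, 0, -0.004, -1, -1],
    [0, 0, -0.004, -1, -1],
    [0, 0, -0.004, -1, -1],
    [0, 0, -0.004, -1, -1],
    [0, 0, -0.004, -1, -1],
  ],
)

```text
time: 24.55
eef_pos: [0.5864, 0.0748, 0.1452]
tool_rot: [3.005, 0.915, 0.002]
ft_force: [-0.7, -0.6, 3.1]
grip_width: 0.404
grip_force: 30.0
```

```bash
python3 -c "
from h import *
st()"
```

```text
t 24.55 p [0.5864 0.0748 0.1452] H 0.0007 -0.0006 yaw -56.14 j1,j6 [-3.5 52.6] F [-0.68 -0.63  3.14] T [-0.246  0.218  0.054] g 0.404 30.0
```

Request:
apply_moves(
  deltas=[
    [0, 0, -0.004, -1, -1],
    [0, 0, -0.004, -1, -1],
    [0, 0, -0.004, -1, -1],
    [0, 0, -0.004, -1, -1],
    [0, 0, -0.004, -1, -1],
  ],
)

```text
time: 24.97
eef_pos: [0.5863, 0.0748, 0.1448]
tool_rot: [3.138, 0.143, 0.002]
ft_force: [-1.2, -0.7, 3.7]
grip_width: 0.401
grip_force: 30.0
```

```bash
python3 -c "
from h import *
st()"
```

```text
t 24.9667 p [0.5863 0.0748 0.1448] H 0.0007 -0.0006 yaw -84.79 j1,j6 [-3.5 81.3] F [-1.23 -0.65  3.73] T [-0.138  0.314  0.02 ] g 0.401 30.0
```

Request:
apply_moves(
  deltas=[
    [0, 0, -0.004, -1, -1],
    [0, 0, -0.004, -1, -1],
    [0, 0, -0.004, -1, -1],
    [0, 0, -0.004, -1, -1],
    [0, 0, -0.004, -1, -1],
  ],
)

```text
time: 25.38
eef_pos: [0.5863, 0.075, 0.1445]
tool_rot: [-3.076, 0.638, -0.002]
ft_force: [-1.3, -0.4, 4.4]
grip_width: 0.4
grip_force: 30.0
```

```bash
python3 -c "
from h import *
st()"
```

```text
t 25.3833 p [0.5863 0.075  0.1445] H 0.0007 -0.0004 yaw -113.43 j1,j6 [ -3.5 109.9] F [-1.34 -0.37  4.45] T [-0.069  0.378  0.073] g 0.4 30.0
```

I've turned 2.5 rad on this grip, an estimated 1.56 rad past touch. I'll add a little margin, release and re-probe the knob height.

Request:
apply_moves(
  deltas=[
    [0, 0, -0.004, -1, -1],
    [0, 0, -0.004, -0.5, -1],
    [0, 0, 0, 0, -1],
    [0, 0, 0, 0, 0.2],
    [0, 0, 0, 0, 0.2],
  ],
)

```text
time: 25.8
eef_pos: [0.5863, 0.0751, 0.1434]
tool_rot: [-3.022, 0.858, -0.001]
ft_force: [-0.6, -0.0, -0.2]
grip_width: 0.495
grip_force: 0.0
```

Request:
apply_moves(
  deltas=[
    [0, 0, 0, 0, 0.2],
    [0, 0, 0, 0, 0.2],
    [0, 0, 0.5, 0, 0.2],
    [0, 0, 1, 0, 0.2],
    [0, 0, 0.6, 0, 0.2],
  ],
)

```text
time: 26.22
eef_pos: [0.5864, 0.075, 0.1869]
tool_rot: [-3.022, 0.859, -0.001]
ft_force: [1.4, -0.6, 0.5]
grip_width: 0.603
grip_force: 0.0
```

Request:
apply_moves(
  deltas=[
    [0, 0, 0, 1, -1],
    [0, 0, 0, 1, -1],
    [0, 0, 0, 1, -1],
    [0, 0, 0, 1, -1],
    [0, 0, 0, 1, -1],
  ],
)

```text
time: 26.63
eef_pos: [0.5862, 0.075, 0.1859]
tool_rot: [-3.141, 0.077, -0.001]
ft_force: [0.0, 0.0, -0.1]
grip_width: 0.293
grip_force: 0.0
```

Request:
apply_moves(
  deltas=[
    [0, 0, 0, 1, -1],
    [0, 0, 0, 1, -1],
    [0, 0, 0, 1, -1],
    [0, 0, 0, 1, -1],
    [0, 0, 0, 1, -1],
  ],
)

```text
time: 27.05
eef_pos: [0.5862, 0.075, 0.1859]
tool_rot: [3.062, 0.702, 0.001]
ft_force: [-0.4, 0.0, -0.4]
grip_width: 0.006
grip_force: 0.0
```

```bash
python3 -c "
from h import *
st()"
```

```text
t 27.05 p [0.5862 0.075  0.1859] H 0.0006 -0.0003 yaw -64.16 j1,j6 [-3.5 60.6] F [-0.36  0.02 -0.45] T [ 0.03  -0.034 -0.046] g 0.006 0.0
```

Request:
apply_moves(
  deltas=[
    [0, 0, -0.5, 0, -1],
    [0, 0, -0.32, 0, -1],
    [0, 0, 0, 0, -1],
    [0, 0, 0, 0, -1],
  ],
)

```text
time: 27.38
eef_pos: [0.5857, 0.075, 0.1682]
tool_rot: [-3.065, -0.69, 0.001]
ft_force: [0.2, 0.9, 0.2]
grip_width: 0.004
grip_force: 0.0
```

Request:
apply_moves(
  deltas=[
    [0, 0, -0.05, 0, -1],
    [0, 0, 0, 0, -1],
  ],
)

```text
time: 27.55
eef_pos: [0.5858, 0.075, 0.1681]
tool_rot: [3.064, 0.692, -0.0]
ft_force: [-1.6, -0.5, 5.0]
grip_width: 0.007
grip_force: 2.5
```

Request:
apply_moves(
  deltas=[
    [0, 0, -0.05, 0, -1],
    [0, 0, 0, 0, -1],
  ],
)

```text
time: 27.72
eef_pos: [0.5859, 0.075, 0.168]
tool_rot: [3.064, 0.692, 0.001]
ft_force: [-2.9, -0.7, 9.6]
grip_width: 0.01
grip_force: 4.9
```

Request:
apply_moves(
  deltas=[
    [0, 0, -0.05, 0, -1],
    [0, 0, 0, 0, -1],
  ],
)

```text
time: 27.88
eef_pos: [0.586, 0.075, 0.1679]
tool_rot: [3.064, 0.692, 0.002]
ft_force: [-5.2, 0.1, 13.9]
grip_width: 0.005
grip_force: 7.3
```

The knob top is now about 167.8 mm after bias correction, roughly 1.5 rad past touch. I'll regrip once for about 0.25 rad more as margin.

Request:
apply_moves(
  deltas=[
    [0, 0, 0.5, 0, -1],
    [0, 0, 0.6, 0, 0.3],
    [0, 0, 0, 0, 0.3],
    [0, 0, 0, 0, 0.3],
    [0, 0, 0, 0, 0.3],
  ],
)

```text
time: 28.3
eef_pos: [0.5856, 0.075, 0.1869]
tool_rot: [-3.064, -0.694, 0.002]
ft_force: [-0.4, 0.5, -0.8]
grip_width: 0.242
grip_force: 0.0
```

Request:
apply_moves(
  deltas=[
    [0, 0, 0, 0, 0.3],
    [0, 0, 0, 0, 0.3],
    [0, 0, 0, 0, 0.3],
    [0, 0, 0, 0, 0.3],
    [0, 0, 0, 0, 0.3],
  ],
)

```text
time: 28.72
eef_pos: [0.586, 0.075, 0.1875]
tool_rot: [-3.064, -0.694, 0.0]
ft_force: [1.0, -0.1, -0.4]
grip_width: 0.602
grip_force: 0.0
```

```bash
python3 -c "
from h import *
st()"
```

```text
t 28.7167 p [0.586  0.075  0.1875] H 0.0004 -0.0002 yaw -64.46 j1,j6 [-3.5 60.9] F [ 0.98 -0.06 -0.41] T [0.068 0.006 0.029] g 0.602 0.0
```

Request:
apply_moves(
  deltas=[
    [0, 0, -0.7, 0, 0.3],
    [0, 0, -0.8, 0, 0.3],
    [0, 0, -0.65, 0, 0.3],
    [0, 0, 0, 0, 0.3],
    [0, 0, 0, 0, 0],
  ],
)

```text
time: 29.13
eef_pos: [0.5855, 0.0751, 0.1442]
tool_rot: [-3.063, -0.694, 0.003]
ft_force: [-0.1, -0.2, 0.5]
grip_width: 0.615
grip_force: 0.0
```

Request:
apply_moves(
  deltas=[
    [0, 0, 0, 0, -0.2],
    [0, 0, 0, 0, -1],
    [0, 0, 0, 0, -1],
    [0, 0, 0, 0, -1],
    [0, 0, 0, 0, -1],
  ],
)

```text
time: 29.55
eef_pos: [0.5867, 0.075, 0.1457]
tool_rot: [3.063, 0.694, 0.003]
ft_force: [-0.1, -0.3, 4.3]
grip_width: 0.405
grip_force: 30.0
```

Request:
apply_moves(
  deltas=[
    [0, 0, -0.004, -1, -1],
    [0, 0, -0.004, -1, -1],
    [0, 0, -0.004, -0.5, -1],
    [0, 0, 0, 0, -1],
    [0, 0, 0, 0, -1],
  ],
)

```text
time: 29.97
eef_pos: [0.5867, 0.0749, 0.1455]
tool_rot: [3.126, 0.31, 0.003]
ft_force: [0.7, -0.6, 6.0]
grip_width: 0.399
grip_force: 30.0
```

```bash
python3 -c "
from h import *
st()"
```

```text
t 29.9667 p [0.5867 0.0749 0.1455] H 0.001 -0.0006 yaw -78.68 j1,j6 [-3.5 75.2] F [ 0.65 -0.57  6.01] T [-0.045  0.048 -0.012] g 0.399 30.0
```

Request:
apply_moves(
  deltas=[
    [0, 0, 0, 0, 0.3],
    [0, 0, 0, 0, 0.3],
    [0, 0, 0, 0, 0.3],
    [0, 0, 0, 0, 0.3],
    [0, 0, 0.5, 0, 0.3],
  ],
)

```text
time: 30.38
eef_pos: [0.5844, 0.0751, 0.1525]
tool_rot: [-3.126, -0.308, 0.007]
ft_force: [0.1, 0.3, -1.0]
grip_width: 0.644
grip_force: 0.0
```

Request:
apply_moves(
  deltas=[
    [0, 0, 1, 0, 0.3],
    [0, 0, 1, 0, 0.3],
    [0, 0, 1, 0, 0.3],
    [0, 0, 1, 0, 0.3],
    [0, 0, 1, 0, 0.3],
  ],
)

```text
time: 30.8
eef_pos: [0.5859, 0.075, 0.2562]
tool_rot: [3.126, 0.308, 0.0]
ft_force: [-0.6, -0.5, -0.0]
grip_width: 0.65
grip_force: 0.0
```

Request:
apply_moves(
  deltas=[
    [-0.6, -0.35, 1, 0, 0.3],
    [-1, -0.6, 1, 0, 0.3],
    [-1, -0.6, 1, 0, 0.3],
    [-1, -0.6, 1, 0, 0.3],
    [-1, -0.6, 1, 0, 0.3],
  ],
)

```text
time: 31.22
eef_pos: [0.4928, 0.0197, 0.356]
tool_rot: [3.126, 0.308, 0.0]
ft_force: [0.3, -0.6, 0.8]
grip_width: 0.649
grip_force: 0.0
```

Request:
apply_moves(
  deltas=[
    [-0.6, -0.3, 0, 0, 0.3],
    [0, 0, 0, 0, 0.3],
    [0, 0, 0, 0, 0.3],
  ],
)

```text
time: 31.47
eef_pos: [0.4818, 0.0139, 0.3554]
tool_rot: [3.126, 0.306, 0.003]
ft_force: [0.4, -0.3, -0.9]
grip_width: 0.653
grip_force: 0.0
```

```bash
python3 -c "
from h import *
st()"; python3 pin.py wrist w9; python3 -c "
from h import *
f=load('w9');g=snap('side','s9');a=f['pixels'][:240,150:450,::-1];b=g['pixels'][160:300,220:440,::-1]
cv2.imwrite('pics/fin.png',np.hstack([cv2.resize(a,(400,320)),cv2.resize(b,(400,320))]))"
```

```text
t 31.4667 p [0.4818 0.0139 0.3554] H -0.1203 -0.0011 yaw -78.83 j1,j6 [-11.6  67.2] F [ 0.41 -0.26 -0.88] T [ 0.058 -0.001 -0.032] g 0.653 0.0
n 296 L -0.0994 -0.0169
1 57 deg -1.53 N 0.0321
tip -0.0972 0.0219
-1 58 deg 1.96 N -0.0244
tip -0.0994 -0.0163
```

View pics/fin.png

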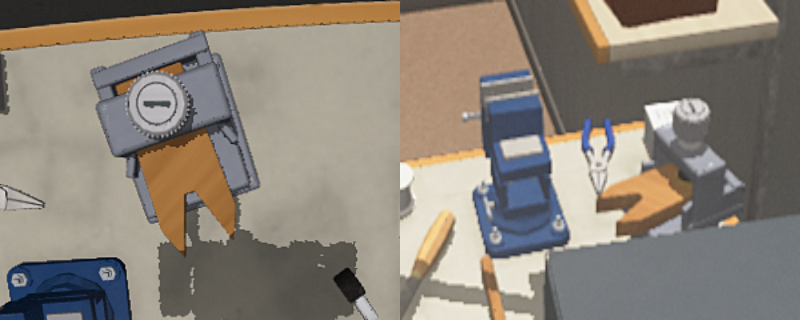

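Run:
```python
from h import *
f,g=load('w2'),load('w9')
def slot(f,z):
    u,v=proj(f,[.586,.075,z]);u,v=int(round(u)),int(round(v));r=9
    p=f['pixels'][v-r:v+r+1,u-r:u+r+1].mean(2)
    ys,xs=np.nonzero(p<110);d=np.hypot(xs-r,ys-r)<8.5;w=np.array([plane(f,x+u-r,y+v-r,z)[:2] for x,y in zip(xs[d],ys[d])])
    c=w.mean(0);_,s,vt=np.linalg.svd(w-c);return np.degrees(np.arctan2(vt[0][1],vt[0][0]))%180,len(w),c,s
print(slot(f,.174),slot(g,.168))
from h import *
C=lambda u,v:(203+(u+.5)/3.33-.5,(v+.5)/3.33-.5);D=lambda u,v:(150+u*.75,v*.75)
an=lambda d:np.degrees(np.arctan2(d[1],d[0]))%180
print(an(plane(f,*C(297,155),.174)-plane(f,*C(302,213),.174)),an(plane(g,*D(145,104),.168)-plane(g,*D(170,104),.168)))
```

```text
(np.float64(36.30462790742018), 55, array([0.58568491, 0.07498807]), array([0.03190077, 0.00643916])) (np.float64(101.37514280458699), 65, array([0.58566056, 0.07518147]), array([0.03277599, 0.00717882]))
34.72198285857407 100.7210818515358
```

The slot mark confirms about 475° of total turn with no slip. The pin is home, the knob is released, and the bystanders show no movement. Handing in.

```bash
python3 -c "
from plant import robot
print(robot.hand_in())"
```

```text
the job is handed in; nothing more can be done
None
```

The job is handed in: the pin is square against the back stop and clamped an estimated 1.4–1.9 rad past first touch (a quarter turn is 1.57), worked out from knob height and total turn because the wrist torque was too noisy to show the touch; the knob is released, and the brush, pliers and loupe were not approached.

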